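# Release the carton clamp

### The arm

A 6-joint arm with a two-finger parallel gripper is mounted at the origin on a cart in front of the work surface, level with it; the furniture and walls round the work are solid. World frame = base frame: x ahead of the robot, y to its left, z up, the work surface at z = 0. Lengths are in mm, angles in rad, forces in N, time in s.
With the tool pointing down it reaches from about 350 to 775 mm from the base axis. Payload 7.3 kg.
Tool frame: the origin (TCP) lies at the centre of the arm's flange, where the gripper is bolted on; the fingertips stand 178 mm ahead of it and the grasp point (between the pads) lies 159 mm ahead of it; z points along the fingers, y is the direction in which the jaws open and shut (so a half turn about z gives the same grasp; the last joint's range is limited). The gripper opens to 92 mm and grips with 3 to 60 N. Pads are 19 mm wide; open, the fingers measure 130 mm over their backs; the gripper's body (75 mm by 190 mm) begins 47 mm behind the grasp point.
Start: joints at [-1.471, 0.342, 1.524, -0, 1.275, -0.146], TCP at [127.769, -509.218, 404.741] pointing down, gripper open.
Joint ranges: [-2.53, 2.53], [-0.77, 2.02], [0.04, 2.7], [-1, 4.14], [0.28, 2.66], [-3.11, 3.11]. Speed limits (rad/s): [2.57, 2.57, 3.14, 3.14, 3.14, 3.14].

### API

Orientations are given as [roll, pitch, yaw] about the fixed x, y, z axes, in that order (R = Rz(yaw) Ry(pitch) Rx(roll)).
In Python, from plant import status, viewer, ticket gives the robot as it stands.
- The arm moves only by the tool play_rows, never from a script. Its argument "commands" is a list of rows, each an object with "offset": the shift along the tool's x, y, z in m, a list of three; "twist": the turn about the tool's z in degrees. A call has 1 to 5 rows; each row shifts and turns the commanded pose from where the row before left it, along the tool's axes as they then stand; what a row does not reach is not made up. A row lasts 1/10 s, in which the tool goes at most 50 mm and 8.59 degrees, less where a joint would pass 70% of its speed; a pose out of reach is approached as far as the arm can. A call with a gripper value outside its range is refused whole. "jaw" is the closure in counts, from 0 (fully open) to 255 (shut), set as the call begins (left out, the last holds). The fingers move at their own pace and stop on an object; the grip force is fixed at half the most. Time passes only in rows, so rows that do not move let the fingers close. It gives the time, the measured TCP pose, the force and the opening at its end, in the units of the state.
- status.get_obs(): the state, without advancing time (a new reading comes with each control period).
- viewer.capture(name): name is "side" or "top"; returns the picture (420x560x3 uint8, red, green, blue); there is no depth.
- viewer.camera_params(name): a dict with "fov_y" (degrees; the focal length in pixels is half the picture's height over the tangent of half this angle, whatever the lens; pixels are square), "cx", "cy" (the principal point, pixels), "rvec" (rotation vector, rad) and "tvec" (3), from world to camera coordinates, as OpenCV has them. Camera axes: x right, y down, z forward; pixel columns grow to the right and rows downward; lengths in mm; the calibration is good to about 2 mm. A picture is of the moment at which its call begins. camera_params takes no time and is no camera call.
- ticket.close_job(): hands the job in, once; it reports no verdict.
The state is a dict: "time": time; "joint_positions": joint angles; "dq": joint speeds; "tau": joint torques, N m; "tool_pos": TCP position; "tcp_rot": TCP orientation; "contact_force": force on the tool from outside, world axes, zero at the start; "moment": the same for the moment, N m; "grip_width": finger opening in mm.
Only numpy, scipy, OpenCV 4.12 (cv2) and the standard library are available. Lean on these libraries where they do the work, as an engineer would, in place of code of your own. Each camera call takes 0.05 s, during which the arm holds its last target.

### The job

Two identical wooden carton clamps stand on the packing bench; one holds a small carton, the other is empty. On the clamp that holds the carton, slide the metal safety catch fully aside to the end of its travel, then press the round release button it covered all the way down, so that the jaw lets go of the carton. Leave the catch open, and do not slide the catch of the empty clamp.

Things in the scene. Friction and masses are not known exactly. Their poses are not given: they have to be found in the camera images.
- loaded_jig: Clamp that holds the small brown carton, fixed; plywood base 190x170x12 mm. Origin: centre of its underside, on the bench; z up, local x from the grey housing to the carton (top at 52 mm, centre x +42 mm). Housing 56 (x) x 160 (y) mm, centred at x -62, y 0, top at z 42; end cheek at y -75, z 56 high; stop at y +56, z 50 high. Fences and jaw round the carton at most 42 high.
- catch (a joint): Catch over the button: metal hood 52 (x) x 59 (y) mm, roof at z 64 mm. Slides to local +y; value is travel in m: 0 shut, 0.060 fully open (stop), starts 0 to 0.006. Push or pinch its upright black tab: 12 thick (y), 30 wide (x), z 64 to 98, centre x -62, y -41.5 mm + travel. Friction about 2 N, stays where left. Fully open, the hood's edge is 29 mm from the button's centre.
- release_button (a joint): Round metal button of that clamp, 32 mm across, at local x -62, y -40 mm; top at z 56 mm when up, 48 mm when down. Value is its travel in m: 0 up, 0.008 fully down (stop). Moves straight down, takes about 4 N all the way plus a little damping, no return spring: it stays down. Pressing it draws the jaw 12 mm back from the carton.
- empty_catch (a joint): The same catch on the other clamp, which is identical but holds no carton: travel in m, 0 = shut, starts between 0 and 0.006. Leave it as it is.

How it is judged:
By the outcome, as a careful person would: the job done as asked, in the order asked, and still so for the second after the job is handed in, with the robot touching nothing.
It also fails if it takes over 38 s, if anything falls off the work surface, if the arm or the gripper's body presses on something with over 40 N, if the wrist force passes 120 N, or if a joint passes its speed limit or range.

## Working session

There is one attempt and no reset: what is moved stays moved. The work goes in short steps, Python scripts to look and compute and a tool call to move; the robot and the scene stay as the last step left them, time stands still between calls to the robot, and variables do not carry over. Pictures are saved under pics/ and viewed, and the job is handed in when it is done.

Besides the shell and the picture viewer there is one more tool, called after ">>>" as name([rows], argument=value, ...), one row to a line, values as JSON. play_rows: Moves the arm, as the interface text tells. Its arguments: {"type":"object","properties":{"commands":{"type":"array"},"jaw":{"type":"number"}},"required":["commands"]}

```bash
mkdir -p pics; ls
python3 - <<'E'
from plant import status, viewer
import cv2
for n in("top","side"):
    im=viewer.capture(n); cv2.imwrite(f"pics/{n}0.png",im[:,:,::-1]); print(n,viewer.camera_params(n))
print(status.get_obs())
E
```

```text
pics
top {'fov_y': 54.431944722246385, 'cx': 283.5696665290425, 'cy': 208.98799793025782, 'rvec': array([ 2.13767423, -2.12885012,  0.10746306]), 'tvec': array([-26.17277189, 546.91657955, 827.36700272])}
side {'fov_y': 56.05407822395924, 'cx': 279.25794252633807, 'cy': 212.47701541668042, 'rvec': array([ 0.78777259, -2.52373945,  1.18863366]), 'tvec': array([401.53563057, 256.25368924, 641.12069442])}
{'time': 0.1, 'joint_positions': array([-1.47100927e+00,  3.42652595e-01,  1.52489740e+00,  7.61554705e-06,
        1.27540212e+00, -1.46010305e-01]), 'dq': array([-6.29890666e-05,  9.61645450e-05, -2.75455115e-03,  3.78144296e-04,
       -1.82423056e-04,  8.61843314e-04]), 'tau': array([ 1.00365542e-03, -4.32003629e+01, -2.44695854e+01,  7.18398532e-02,
        5.25768392e-02, -4.71233557e-05]), 'tool_pos': array([ 127.75407852, -509.10212084,  404.1229379 ]), 'tcp_rot': array([-3.14024872e+00, -2.04996040e-04,  2.45794998e-01]), 'contact_force': array([-0.60332116, -0.13304762, -1.10233209]), 'moment': array([ 0.00770967,  0.03971205, -0.03445148]), 'grip_width': 91.99056626794363}
```

View pics/top0.png

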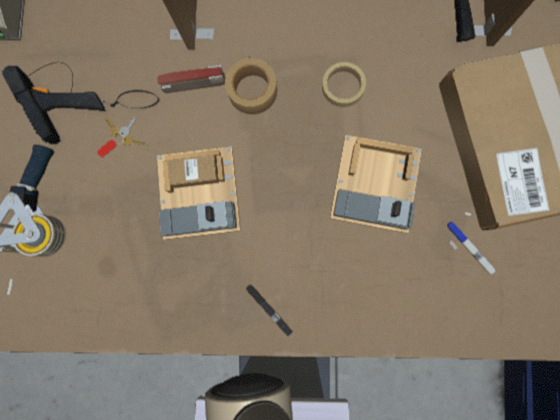

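View pics/side0.png

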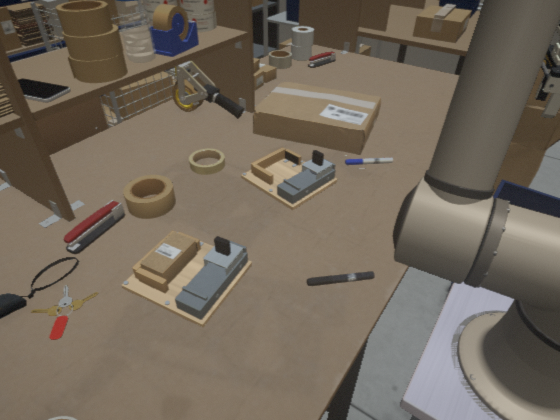

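The top view shows the loaded clamp at about (198,193) with its tab at (210,213), and the empty clamp at about (377,183). I'll measure the base outline and the tab next.

```bash
cat > h.py <<'E'
import numpy as np, cv2
from plant import status, viewer
def cam(n):
    p=viewer.camera_params(n); f=210/np.tan(np.radians(p['fov_y']/2))
    K=np.array([[f,0,p['cx']],[0,f,p['cy']],[0,0,1]]); R=cv2.Rodrigues(p['rvec'])[0]
    return K,R,np.array(p['tvec']).ravel()
def ray(n,uv):
    K,R,t=cam(n); return -R.T@t, R.T@np.linalg.inv(K)@np.array([*uv,1.])
def onz(n,uv,z):
    c,d=ray(n,uv); return c+d*(z-c[2])/d[2]
def tri(a,b):
    A=[];B=[]
    for n,uv in(("top",a),("side",b)):
        c,d=ray(n,uv); d/=np.linalg.norm(d); P=np.eye(3)-np.outer(d,d); A.append(P);B.append(P@c)
    return np.linalg.lstsq(np.vstack(A),np.hstack(B),rcond=None)[0]
def proj(n,P):
    K,R,t=cam(n); q=K@(R@np.array(P,float)+t); return q[:2]/q[2]
E
python3 - <<'E'
from h import *
im=cv2.imread("pics/top0.png"); s=cv2.imread("pics/side0.png")
a=cv2.resize(im[135:250,145:250],None,fx=5,fy=5,interpolation=cv2.INTER_CUBIC)
b=cv2.resize(s[225:325,115:260],None,fx=5,fy=5,interpolation=cv2.INTER_CUBIC)
cv2.imwrite("pics/a.png",a);cv2.imwrite("pics/b.png",b)
def dark(g,x0,y0,x1,y1,th):
    m=(g[y0:y1,x0:x1].max(2)<th).astype(np.uint8); k,l,st,c=cv2.connectedComponentsWithStats(m)
    for i in range(1,k):
        if st[i,4]>10: print(st[i]+[x0,y0,0,0,0],c[i]+[x0,y0])
dark(im,155,195,242,240,50); dark(s,205,230,240,262,50)
hsv=cv2.cvtColor(im,cv2.COLOR_BGR2HSV)
for p in((220,165),(228,180),(250,180),(180,220),(160,180)): print(p,im[p[1],p[0]],hsv[p[1],p[0]])
E
```

```text
[210 207   3  10  20] [211.25 211.6 ]
[216 241  13  14 125] [222.216 247.264]
(220, 165) [104 145 173] [ 18 102 173]
(228, 180) [120 158 181] [ 19  86 181]
(250, 180) [102 124 139] [ 18  68 139]
(180, 220) [129 121 110] [103  38 129]
(160, 180) [146 187 215] [ 18  82 215]
```

View pics/a.png

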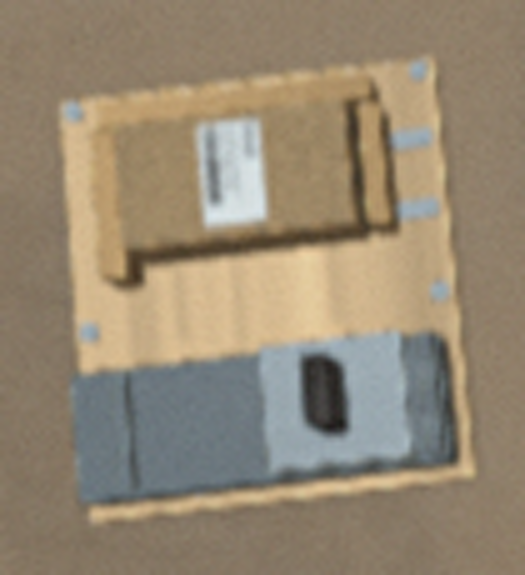

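View pics/b.png

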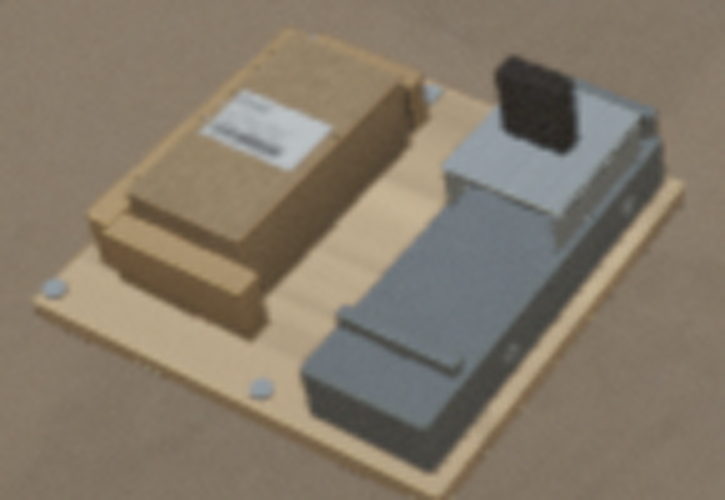

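The crops show the loaded clamp's base corners and the tab clearly. The base corners in the top crop are (62,103), (432,58), (473,472) and (92,520), and the tab is at (323,393).

Run:
```python
from h import *
A=lambda p:((p[0]+.5)/5-.5+145,(p[1]+.5)/5-.5+135)
B=lambda p:((p[0]+.5)/5-.5+115,(p[1]+.5)/5-.5+225)
C=[onz("top",A(p),12) for p in((62,103),(432,58),(473,472),(92,520))]
C=np.array(C);print(C.round(1))
print([np.linalg.norm(C[i]-C[(i+1)%4]).round(1) for i in range(4)])
# local corners
L=np.array([[95,85],[95,-85],[-95,-85],[-95,85]],float)
Q=C[:,:2]-C[:,:2].mean(0); H=L.T@Q; th=np.arctan2(H[0,1]-H[1,0],H[0,0]+H[1,1])
o=C[:,:2].mean(0);print("origin",o,"yaw",th,np.degrees(th))
S=[onz("side",B(p),12) for p in((37,302),(685,185),(438,497))]; print("side L,R,near",np.round(S,1))
Rm=np.array([[np.cos(th),-np.sin(th)],[np.sin(th),np.cos(th)]])
for n,l in(("L+x+y",(95,85)),("R -x-y",(-95,-85)),("near -x+y",(-95,85))): print(n,(o+Rm@l).round(1))
# tab
tt=onz("top",A((318,393)),98); print("tab top",tt, "local",Rm.T@(tt[:2]-o))
print("tri tab top centre", tri(A((318,393)),B((537,72))))
for tr in(0,.003,.006,.06): 
    w=o+Rm@[-62,-41.5+tr*1000]; print(tr,w, "predict pix top",(proj("top",[*w,98])-[145,135])*5,(proj("side",[*w,98])-[115,225])*5)
print("button",o+Rm@[-62,-40])
# hood left edge at z64: y=?
for p in((260,350),(270,475),(400,335),(410,465)):
    w=onz("top",A(p),64);print("hood",Rm.T@(w[:2]-o))
```

```text
[[671.9 262.2  12. ]
 [692.1  95.6  12. ]
 [506.4  73.2  12. ]
 [484.9 239.7  12. ]]
[np.float64(167.8), np.float64(187.0), np.float64(167.9), np.float64(188.4)]
origin [588.83253615 167.69804401] yaw 0.12204534721379363 6.992683304559096
side L,R,near [[670.2 263.4  12. ]
 [504.6  73.6  12. ]
 [485.  240.5  12. ]]
L+x+y [672.8 263.6]
R -x-y [504.9  71.8]
near -x+y [484.2 240.5]
tab top [529.9694756  122.87619975  98.        ] local [-63.8819474  -37.32230455]
tri tab top centre [530.47258438 123.00228844  99.57339782]
0 [532.346028   118.95869238] predict pix top [326.02327019 385.05838143] [540.88599696  65.32115642]
0.003 [531.98080022 121.9363775 ] predict pix top [318.52042176 385.95988958] [536.35809697  70.261118  ]
0.006 [531.61557244 124.91406262] predict pix top [311.01867749 386.86126506] [531.80456732  75.22904169]
0.06 [525.04147237 178.51239476] predict pix top [176.17581477 403.06337028] [445.19696803 169.71836681]
button [532.16341411 120.44753494]
hood [-37.88838324  -7.86917278]
hood [-90.08544418  -7.51825177]
hood [-38.67315646 -66.3408398 ]
hood [-92.83208765 -65.28839908]
```

>>> play_rows([
  {"offset":[0,0,0],"twist":7.1},
  {"offset":[0.03,-0.03,0],"twist":0},
  {"offset":[0.032,-0.036,0],"twist":0},
  {"offset":[0.032,-0.036,0],"twist":0},
  {"offset":[0.032,-0.036,0],"twist":0},
], jaw=255)

```text
time: 0.6
tool_pos: [236.6, -355.3, 404.4]
tcp_rot: [-3.141, 0.0, 0.121]
contact_force: [0.8, 0.1, 0.2]
grip_width: 56.1
```

>>> play_rows([
  {"offset":[0.032,-0.036,0],"twist":0},
  {"offset":[0.032,-0.036,0],"twist":0},
  {"offset":[0.032,-0.036,0],"twist":0},
  {"offset":[0.032,-0.036,0],"twist":0},
  {"offset":[0.032,-0.036,0],"twist":0},
])

```text
time: 1.1
tool_pos: [373.6, -156.9, 404.7]
tcp_rot: [3.141, -0.0, 0.122]
contact_force: [0.6, -0.8, -0.1]
grip_width: 16.3
```

>>> play_rows([
  {"offset":[0.032,-0.036,0],"twist":0},
  {"offset":[0.032,-0.036,0],"twist":0},
  {"offset":[0.032,-0.036,0],"twist":0},
  {"offset":[0.032,-0.036,0],"twist":0},
  {"offset":[0,0,0],"twist":0},
])

```text
time: 1.6
tool_pos: [484.4, 3.9, 404.2]
tcp_rot: [-3.14, -0.001, 0.128]
contact_force: [-0.9, -0.1, -0.5]
grip_width: 0.4
```

>>> play_rows([
  {"offset":[0.031,-0.035,0],"twist":0},
  {"offset":[0.03,-0.034,0],"twist":0},
  {"offset":[0,0,0.04],"twist":0},
  {"offset":[0,0,0.03],"twist":0},
  {"offset":[0,0,0],"twist":0},
])

```text
time: 2.1
tool_pos: [533.3, 75.4, 330.5]
tcp_rot: [-3.141, 0.01, 0.122]
contact_force: [-0.3, 0.9, 0.1]
grip_width: 0.1
```

Run:
```python
from h import *
print(status.get_obs()['tool_pos'],status.get_obs()['tcp_rot'],status.get_obs()['joint_positions'])
for n in("top","side"):
    im=viewer.capture(n); cv2.imwrite(f"pics/{n}1.png",im[:,:,::-1])
```

```text
[533.31789752  75.38813395 330.52858386] [-3.14071607  0.00955766  0.12212183] [-1.81568029e-03  4.39127608e-01  1.59254829e+00 -3.46319877e-04
  1.11950949e+00  1.44701554e+00]
```

View pics/side1.png

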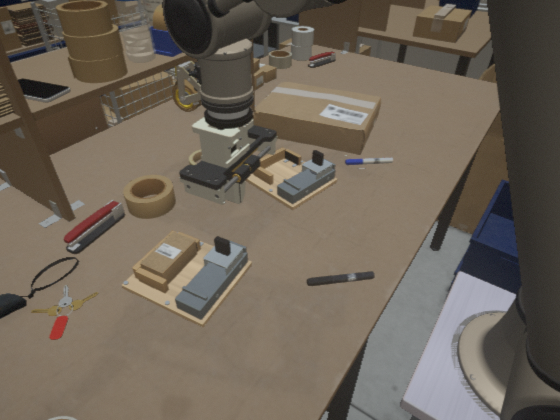

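Run:
```python
from h import *
print(status.get_obs()['tool_pos'],status.get_obs()['tcp_rot'],status.get_obs()['time'])
for P in ([533,75,152],[533,75,330]): print(proj("side",P),proj("top",P))
```

```text
[534.75899979  75.08959376 335.01396054] [3.14151001e+00 8.82224595e-04 1.21297732e-01] 2.2
[236.22254504 203.03313073] [227.6261186 207.9123175]
[229.38358623 112.89618156] [205.95998084 190.33512536]
```

View pics/top1.png

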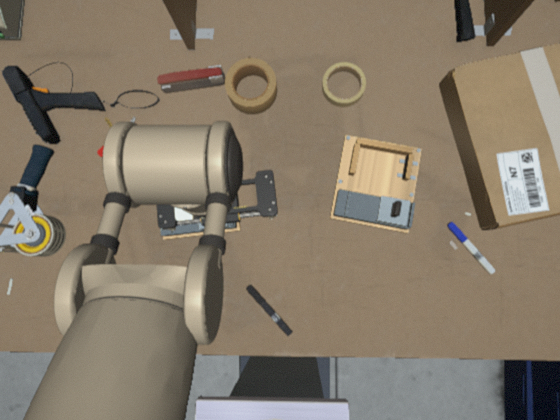

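The fingertips project to about (236,203) in the side view, which matches where they appear. Next I lower them beside the tab.

>>> play_rows([
  {"offset":[0.001,0,0.03],"twist":0},
  {"offset":[0,0,0.03],"twist":0},
  {"offset":[0,0,0.022],"twist":0},
  {"offset":[0,0,0],"twist":0},
  {"offset":[0,0,0],"twist":0},
])

```text
time: 2.7
tool_pos: [536.5, 75.3, 254.6]
tcp_rot: [3.141, -0.003, 0.121]
contact_force: [-0.9, -0.4, 0.4]
grip_width: 0.4
```

>>> play_rows([
  {"offset":[0,-0.01,0],"twist":0},
  {"offset":[0,-0.01,0],"twist":0},
  {"offset":[0,-0.008,0],"twist":0},
  {"offset":[0,-0.008,0],"twist":0},
  {"offset":[0,0,0],"twist":0},
])

```text
time: 3.2
tool_pos: [531.2, 112.7, 253.1]
tcp_rot: [-3.141, -0.001, 0.123]
contact_force: [-0.4, -0.4, -0.8]
grip_width: 0.7
```

Run:
```python
from h import *
print(status.get_obs()['tool_pos'],status.get_obs()['contact_force'],status.get_obs()['time'])
im=viewer.capture("side"); cv2.imwrite("pics/side2.png",cv2.resize(im[180:340,90:290,::-1],None,fx=4,fy=3.75))
```

```text
[531.18802233 112.68105098 253.07590275] [-0.39847154 -0.36109453 -0.75717756] 3.2
```

View pics/side2.png

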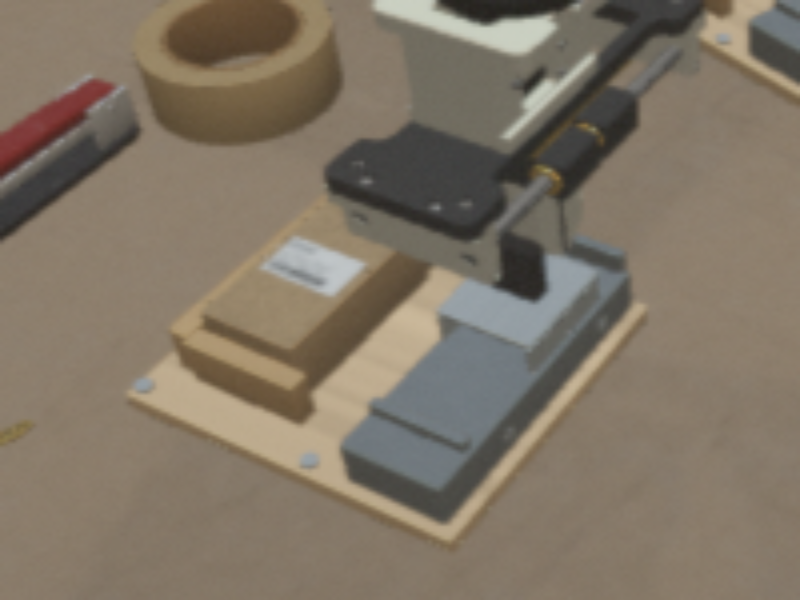

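The finger is right behind the tab, which has barely moved. I'll push on and watch the force.

>>> play_rows([
  {"offset":[0,-0.008,0],"twist":0},
  {"offset":[0,-0.008,0],"twist":0},
  {"offset":[0,-0.008,0],"twist":0},
  {"offset":[0,0,0],"twist":0},
])

```text
time: 3.65
tool_pos: [528.2, 136.4, 252.6]
tcp_rot: [-3.141, 0.0, 0.123]
contact_force: [0.8, -0.4, -0.6]
grip_width: 0.1
```

Run:
```python
from h import *
print(status.get_obs()['tool_pos'],status.get_obs()['contact_force'],status.get_obs()['time'])
im=viewer.capture("side"); cv2.imwrite("pics/side3.png",cv2.resize(im[180:340,90:290,::-1],None,fx=4,fy=3.75))
```

```text
[528.17476653 136.37191734 252.58917799] [ 0.84336884 -0.39770887 -0.56490769] 3.65
```

View pics/side3.png

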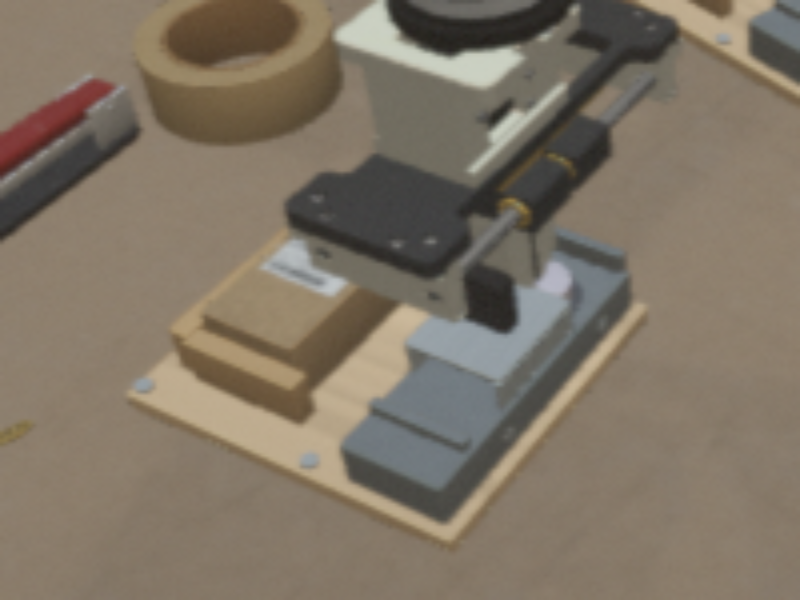

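The catch is sliding and the button is starting to show at about (553,280) in the crop. I'll continue.

>>> play_rows([
  {"offset":[0,-0.007,0],"twist":0},
  {"offset":[0,-0.007,0],"twist":0},
  {"offset":[0,-0.005,0],"twist":0},
  {"offset":[0,0,0],"twist":0},
])

```text
time: 4.1
tool_pos: [525.9, 154.9, 252.6]
tcp_rot: [-3.141, 0.0, 0.123]
contact_force: [0.5, 0.9, 0.0]
grip_width: 0.4
```

```bash
cat > look.py <<'E'
from h import *
import sys
o=np.array([588.83,167.70]);th=.12204;Rm=np.array([[np.cos(th),-np.sin(th)],[np.sin(th),np.cos(th)]])
s=status.get_obs();print(s['tool_pos'],"local",Rm.T@(s['tool_pos'][:2]-o),s['contact_force'],s['time'])
im=viewer.capture("side")[:,:,::-1]; cv2.imwrite("pics/"+sys.argv[1],cv2.resize(im[180:340,90:290],None,fx=4,fy=3.75))
m=(im[240:290,190:235].max(2)<50).astype(np.uint8); k,l,st,c=cv2.connectedComponentsWithStats(m)
for i in range(1,k):
    if st[i,4]>20: print(st[i]+[190,240,0,0,0],c[i]+[190,240])
for tr in(50,55,58,60,62):
    P=[proj("side",[*(o+Rm@[-62,-41.5+tr]),z]) for z in(81,98)]; print(tr,np.round(P,1).tolist())
E
python3 look.py side4.png
```

```text
[525.91395102 154.90894752 252.58562181] local [-64.00524991  -5.03668813] [0.49570894 0.94376834 0.03184537] 4.1
[198 240   9   5  28] [202.85714286 241.71428571]
[216 240   8   7  34] [219.14705882 242.20588235]
[190 252  10   9  24] [194.16666667 256.08333333]
[200 261  13  14 125] [205.816 267.24 ]
50 [[208.4, 261.9], [207.4, 255.3]]
55 [[206.8, 263.7], [205.7, 257.1]]
58 [[205.8, 264.8], [204.7, 258.2]]
60 [[205.1, 265.6], [204.0, 258.9]]
62 [[204.4, 266.3], [203.4, 259.7]]
```

View pics/side4.png

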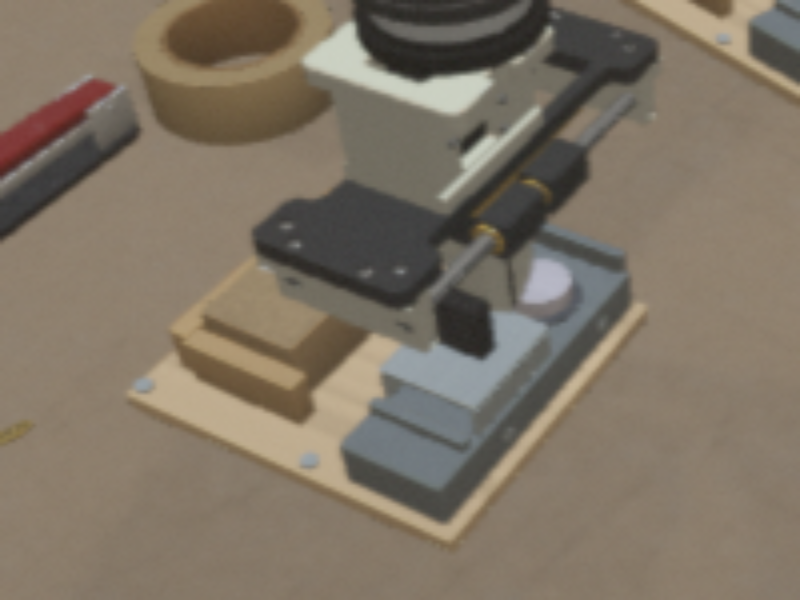

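>>> play_rows([
  {"offset":[0,-0.002,0],"twist":0},
  {"offset":[0,-0.002,0],"twist":0},
  {"offset":[0,0,0],"twist":0},
])

```text
time: 4.45
tool_pos: [525.9, 156.4, 252.7]
tcp_rot: [3.138, 0.0, 0.122]
contact_force: [1.3, -12.4, 1.0]
grip_width: 0.4
```

>>> play_rows([
  {"offset":[0,-0.002,0],"twist":0},
  {"offset":[0,0,0],"twist":0},
])

```text
time: 4.65
tool_pos: [525.8, 157.1, 252.8]
tcp_rot: [3.135, 0.001, 0.122]
contact_force: [1.1, -19.9, 1.5]
grip_width: 0.3
```

```bash
python3 look.py side5.png
```

```text
[525.8377269  157.10366626 252.760565  ] local [-63.81372799  -2.84901361] [  1.11123397 -19.93663738   1.45540638] 4.65
[197 240  10   6  36] [202.02777778 242.05555556]
[215 240   9   9  38] [218.76315789 242.71052632]
[199 261  13  14 130] [205.46153846 267.27692308]
50 [[208.4, 261.9], [207.4, 255.3]]
55 [[206.8, 263.7], [205.7, 257.1]]
58 [[205.8, 264.8], [204.7, 258.2]]
60 [[205.1, 265.6], [204.0, 258.9]]
62 [[204.4, 266.3], [203.4, 259.7]]
```

View pics/side5.png

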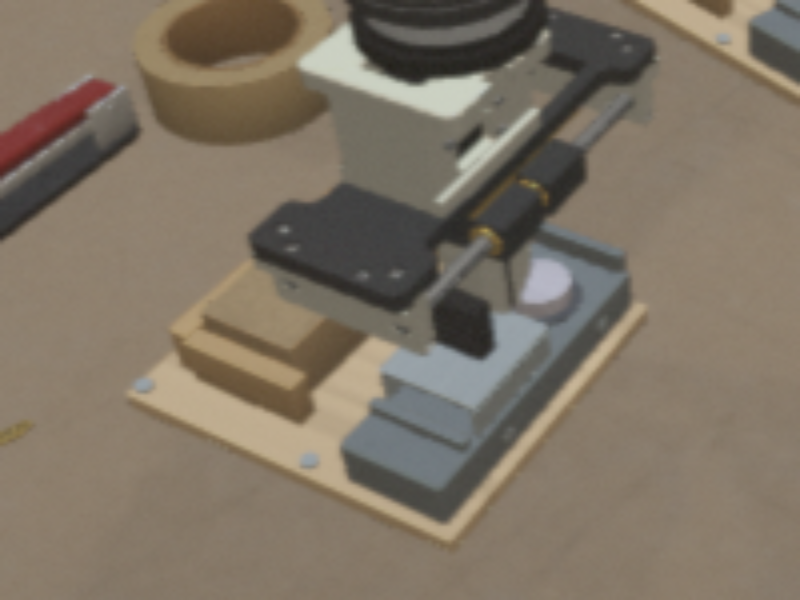

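The force rose to 20 N with the catch stationary, so it is on its stop, with the hood against the stop block in the picture. Now I back off and centre over the button.

>>> play_rows([
  {"offset":[0,0.01,0],"twist":0},
  {"offset":[0.001,0.015,0],"twist":0},
  {"offset":[0,0.015,0],"twist":0},
  {"offset":[0,0,0],"twist":0},
  {"offset":[0,0,0],"twist":0},
])

```text
time: 5.2
tool_pos: [531.3, 120.1, 252.7]
tcp_rot: [-3.141, 0.0, 0.121]
contact_force: [-0.1, 0.2, 0.4]
grip_width: 0.4
```

```bash
python3 look.py side6.png
```

```text
[531.25925405 120.09961799 252.71001155] local [-62.93729665 -40.23784099] [-0.12005886  0.16845117  0.3886012 ] 5.2
[190 240  20   6  39] [199.07692308 242.58974359]
[198 260  15  15 134] [205.02238806 266.96268657]
50 [[208.4, 261.9], [207.4, 255.3]]
55 [[206.8, 263.7], [205.7, 257.1]]
58 [[205.8, 264.8], [204.7, 258.2]]
60 [[205.1, 265.6], [204.0, 258.9]]
62 [[204.4, 266.3], [203.4, 259.7]]
```

View pics/side6.png

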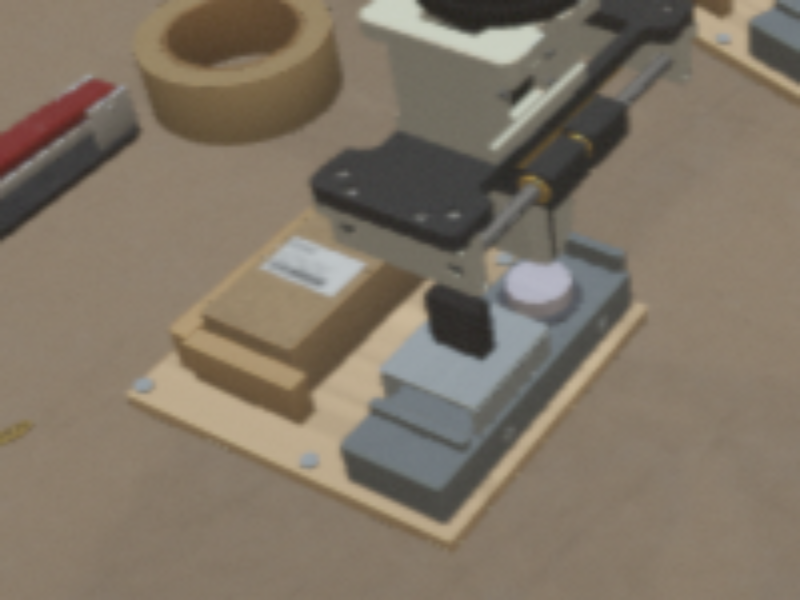

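The catch stays open after retreating, the button is at about (540,287) in the crop, and the fingers are above it. Now I press.

>>> play_rows([
  {"offset":[0.001,0,0.008],"twist":0},
  {"offset":[0,0,0.008],"twist":0},
  {"offset":[0,0,0.003],"twist":0},
  {"offset":[0,0,0.002],"twist":0},
  {"offset":[0,0,0.001],"twist":0},
])

```text
time: 5.75
tool_pos: [532.0, 120.9, 230.5]
tcp_rot: [-3.141, 0.001, 0.122]
contact_force: [-2.4, 2.7, 4.0]
grip_width: 0.4
```

>>> play_rows([
  {"offset":[0,0,0.002],"twist":0},
  {"offset":[0,0,0.001],"twist":0},
  {"offset":[0,0,0],"twist":0},
])

```text
time: 6.05
tool_pos: [532.2, 120.6, 227.6]
tcp_rot: [3.141, -0.0, 0.122]
contact_force: [0.3, -0.4, 0.1]
grip_width: 0.8
```

>>> play_rows([
  {"offset":[0,0,0.001],"twist":0},
  {"offset":[0,0,0.001],"twist":0},
  {"offset":[0,0,0.001],"twist":0},
])

```text
time: 6.35
tool_pos: [532.3, 120.6, 226.0]
tcp_rot: [3.141, -0.001, 0.122]
contact_force: [-7.6, 0.9, 22.6]
grip_width: 0.6
```

>>> play_rows([
  {"offset":[0,0,0.001],"twist":0},
  {"offset":[0,0,0],"twist":0},
])

```text
time: 6.55
tool_pos: [532.2, 120.6, 226.0]
tcp_rot: [3.141, -0.001, 0.122]
contact_force: [-8.5, 0.4, 23.0]
grip_width: 1.0
```

```bash
python3 look.py side7.png
```

```text
[532.17165398 120.56829524 226.00467295] local [-61.97462733 -39.88372268] [-8.52788536  0.4425411  23.04698029] 6.55
[199 267  13   8  40] [205.225 270.8  ]
50 [[208.4, 261.9], [207.4, 255.3]]
55 [[206.8, 263.7], [205.7, 257.1]]
58 [[205.8, 264.8], [204.7, 258.2]]
60 [[205.1, 265.6], [204.0, 258.9]]
62 [[204.4, 266.3], [203.4, 259.7]]
```

View pics/side7.png

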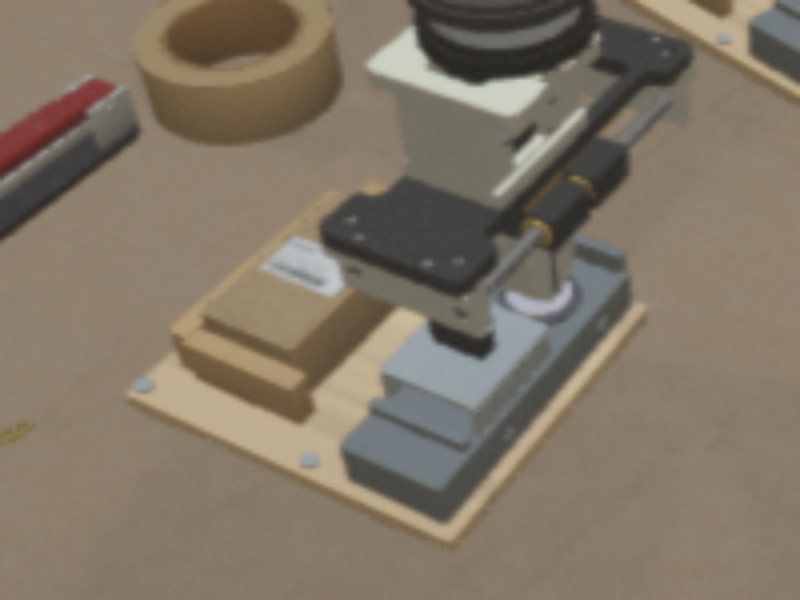

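The tip is at z = 48.0 with 23 N of reaction, which puts the button on its stop. Now I retreat straight up and clear the view.

>>> play_rows([
  {"offset":[0,0,-0.01],"twist":0},
  {"offset":[0,0,-0.03],"twist":0},
  {"offset":[0,0,-0.045],"twist":0},
  {"offset":[0,0,-0.045],"twist":0},
  {"offset":[0,0,-0.045],"twist":0},
])

```text
time: 7.1
tool_pos: [532.1, 120.3, 400.3]
tcp_rot: [3.141, -0.0, 0.122]
contact_force: [0.4, -0.7, -0.3]
grip_width: 0.5
```

>>> play_rows([
  {"offset":[-0.02,0.04,0],"twist":0},
  {"offset":[-0.02,0.04,0],"twist":0},
  {"offset":[-0.02,0.04,0],"twist":0},
  {"offset":[-0.02,0.04,0],"twist":0},
  {"offset":[-0.02,0.04,0],"twist":0},
])

```text
time: 7.6
tool_pos: [456.5, -91.7, 398.7]
tcp_rot: [3.141, -0.0, 0.122]
contact_force: [0.5, 0.5, 0.1]
grip_width: 0.4
```

>>> play_rows([
  {"offset":[-0.02,0.04,0],"twist":0},
  {"offset":[-0.02,0.04,0],"twist":0},
  {"offset":[-0.02,0.04,0],"twist":0},
  {"offset":[0,0,0],"twist":0},
  {"offset":[0,0,0],"twist":0},
])

```text
time: 8.1
tool_pos: [411.9, -217.4, 398.5]
tcp_rot: [-3.141, 0.0, 0.119]
contact_force: [1.0, 0.6, -0.9]
grip_width: 0.8
```

```bash
python3 look.py side8.png
python3 - <<'E'
from h import *
im=viewer.capture("top")[:,:,::-1]; a=cv2.resize(im[135:250,145:250],None,fx=3.8,fy=3.8,interpolation=cv2.INTER_CUBIC)
b=cv2.resize(im[125:240,325:430],None,fx=3.8,fy=3.8,interpolation=cv2.INTER_CUBIC)
cv2.imwrite("pics/t8.png",np.hstack([a,b]))
E
```

```text
[ 411.91925896 -217.39163673  398.48877824] local [-222.47495302 -360.69082917] [ 0.99124431  0.57094365 -0.89621169] 8.1
50 [[208.4, 261.9], [207.4, 255.3]]
55 [[206.8, 263.7], [205.7, 257.1]]
58 [[205.8, 264.8], [204.7, 258.2]]
60 [[205.1, 265.6], [204.0, 258.9]]
62 [[204.4, 266.3], [203.4, 259.7]]
```

View pics/side8.png

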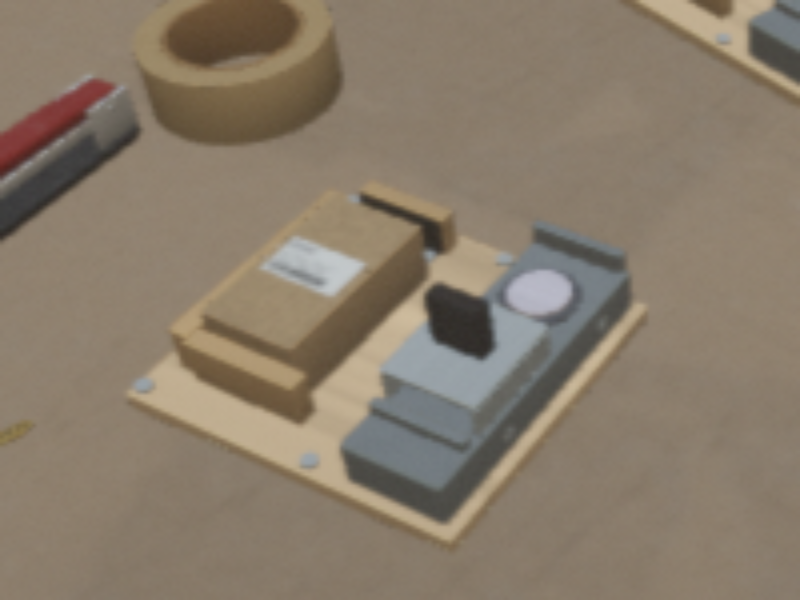

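View pics/t8.png

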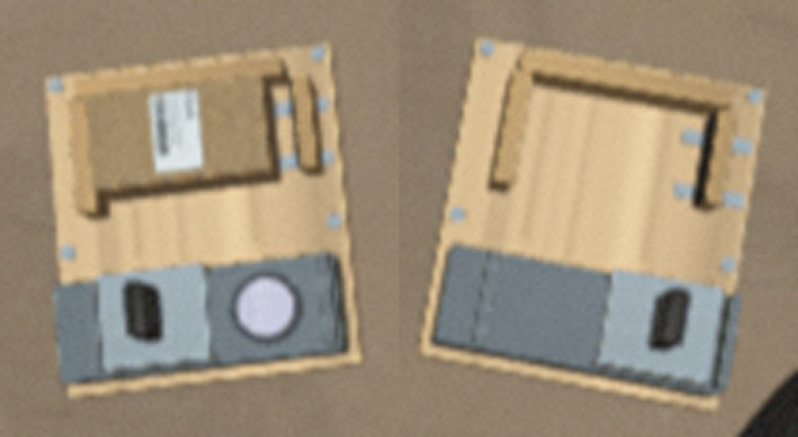

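The button is down, the jaw has drawn back leaving a visible gap to the carton, the hood is against its stop, and the empty clamp's catch is still shut. I'm handing the job in.

Run:
```python
from h import *
o=np.array([588.83,167.70]);th=.12204;Rm=np.array([[np.cos(th),-np.sin(th)],[np.sin(th),np.cos(th)]])
for p in((208,268),(211,358),(98,280),(106,370)):
    w=onz("top",((p[0]+.5)/3.8-.5+145,(p[1]+.5)/3.8-.5+135),64);print("hood",Rm.T@(w[:2]-o))
from plant import ticket
print(ticket.close_job())
```

```text
hood [-39.74539547 -13.50531124]
hood [-88.91033605 -10.85678689]
hood [-39.05289871  47.1033669 ]
hood [-88.62104066  46.55115265]
the job is handed in; nothing more can be done
None
```

I opened the catch on the loaded clamp, pressed its release button all the way down, and the jaw let go of the carton. I handed the job in at about 8 s of robot time, with the arm well clear.

- **Catch:** I pushed the tab with the closed fingers until the force rose to 20 N with the catch no longer moving, so it was on its stop. It stayed there when I backed off. In the last top picture the hood's edges measure about -12 and +47 mm along the slide. The expected values fully open are -11 and +48 mm, and the 1 mm gap is within the calibration error.
- **Button:** I pressed until the fingertips were at z = 48.0 mm with 23 N of reaction, the height given for fully down. The last pictures show it down and the jaw drawn back, with a clear gap to the carton.
- **Empty clamp:** I didn't touch it, and its catch still looks shut in the last top picture; I didn't measure its travel.

No check failed. One thing was off: the force reading stayed near zero during most of the slide and at one pause in the press. I relied on the stop forces, positions and pictures instead.

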